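Return the stray lamp crystals to their bins

TASK

Tidy up the loose crystals beside the lamp: each of the four bins in the wooden tray holds one sample of a kind of crystal, and every loose crystal that has a bin of its kind goes into that bin, lying flat on the floor of the bin beside the sample. It is glass: set each one down, do not let it drop. Two loose crystals, the bar with a pointed end and the round one, belong to another lamp and have no bin: leave them lying where they are.

Things in the scene. Friction and masses are not known exactly. Their poses are not given: they have to be found in the camera images.
- crystal_long_bar: Loose cut crystal of smoky champagne-brown glass, 20 mm thick, the top 4 mm bevelled (sides upright to 16 mm). Straight bar 90 mm long (its x) and 22 mm wide (its y), both ends square. Origin: centre of its underside (midway of its length and width), z up. 0.1 kg. Belongs in bin_long_bar.
- crystal_short_bar: Loose cut crystal of smoky champagne-brown glass, 20 mm thick, the top 4 mm bevelled (sides upright to 16 mm). Straight bar 58 mm long (its x) and 22 mm wide (its y), both ends square. Origin: centre of its underside (midway of its length and width), z up. 0.065 kg. Belongs in bin_short_bar.
- crystal_square: Loose cut crystal of smoky champagne-brown glass, 20 mm thick, the top 4 mm bevelled (sides upright to 16 mm). Square, 40 by 40 mm. Origin: centre of its underside (midway of its length and width), z up. 0.08 kg. Belongs in bin_square.
- crystal_drop: Loose cut crystal of smoky champagne-brown glass, 20 mm thick, the top 4 mm bevelled (sides upright to 16 mm). Drop shape, 53 mm long (its x) and 34 mm wide (its y): a round bulb of radius 17 mm centred at x = -9.5 mm, narrowing to a tip at x = +26.5 mm. Origin: centre of its underside (midway of its length and width), z up. Grip it across the bulb. 0.06 kg. Belongs in bin_drop.
- crystal_pointed_bar: Loose cut crystal of smoky champagne-brown glass, 20 mm thick, the top 4 mm bevelled (sides upright to 16 mm). Look-alike of the long bar: 90 mm long (its x), 22 mm wide (its y), but its +x end narrows to a point over the last 25 mm. Origin: centre of its underside (midway of its length and width), z up. Has no bin: leave it where it lies.
- crystal_round: Loose cut crystal of smoky champagne-brown glass, 20 mm thick, the top 4 mm bevelled (sides upright to 16 mm). Look-alike of the square and the drop: a round disc 40 mm across. Origin: centre of its underside (midway of its length and width), z up. Has no bin: leave it where it lies. Loose crystals lie 100 mm or more apart, centre to centre, small parts under 25 mm high among them.
- bin_long_bar: Open grey bin, one of four alike, 2 by 2 in a wooden tray; does not move. 106 (its x) by 114 (its y) by 13 mm high; walls and floor 3 mm. Origin: centre of its underside, 3 mm above the table, z up. Told by the sample fixed to its floor, same size as the loose one: a long bar lying along the bin's y, centred at x = +36 mm, y = 0. Free floor: x from -50 to +25 mm.
- bin_short_bar: Open grey bin, one of four alike, 2 by 2 in a wooden tray; does not move. 106 (its x) by 114 (its y) by 13 mm high; walls and floor 3 mm. Origin: centre of its underside, 3 mm above the table, z up. Told by the sample fixed to its floor, same size as the loose one: a short bar lying along the bin's x, centred at x = 0, y = +41 mm. Free floor: y from -54 to +30 mm.
- bin_square: Open grey bin, one of four alike, 2 by 2 in a wooden tray; does not move. 106 (its x) by 114 (its y) by 13 mm high; walls and floor 3 mm. Origin: centre of its underside, 3 mm above the table, z up. Told by the sample fixed to its floor, same size as the loose one: a square centred at x = 0, y = +32 mm, its sides along the bin's. Free floor: y from -54 to +12 mm.
- bin_drop: Open grey bin, one of four alike, 2 by 2 in a wooden tray; does not move. 106 (its x) by 114 (its y) by 13 mm high; walls and floor 3 mm. Origin: centre of its underside, 3 mm above the table, z up. Told by the sample fixed to its floor, same size as the loose one: a drop lying along the bin's x, tip to +x, centred at x = 0, y = +35 mm. Free floor: y from -54 to +18 mm.

How it is judged:
By the outcome, as a careful person would: the job done as asked, in the order asked, and still so for the second after the job is handed in, with the robot touching nothing.
It also fails if it takes over 96 s, if anything falls off the work surface, if the arm or the gripper's body presses on something with over 40 N, if the wrist force passes 120 N, or if a joint passes its speed limit or range.

ROBOT

A 6-joint arm with a two-finger parallel gripper is mounted at the origin on the work surface. World frame = base frame: x ahead of the robot, y to its left, z up, the work surface at z = 0. Lengths are in m, angles in rad, forces in N, time in s.
With the tool pointing down it reaches from about 0.4 to 0.825 m from the base axis. Payload 7 kg.
Tool frame: the origin (TCP) lies at the very end of the fingers, on their centre line; the grasp point (between the pads) lies 19 mm behind it; y points along the fingers, x is the direction in which the jaws open and shut, and the axes are right-handed (so a half turn about y gives the same grasp; the last joint's range is limited). The gripper opens to 85 mm and grips with 20 to 120 N. Pads are 22 mm wide; open, the fingers measure 114 mm over their backs; the gripper's body (76 mm by 85 mm) begins 54 mm behind the grasp point. The pads swing forward as they close: fully open they stand 13 mm farther back than shut.
Start: joints at [1.575, 0.359, 0.012, 0, -1.224, -0.288], TCP at [0.189, 0.648, 0.231] pointing down, gripper open.
Joint ranges: [-3.07, 3.07], [-1.43, 2.12], [-1.02, 1.25], [-3.03, 1.67], [-3.05, -0], [-3.03, 3.03]. Speed limits (rad/s): [2.39, 2.39, 3.01, 3.14, 3.14, 3.14].

INTERFACE

Orientations are given as a unit quaternion [x, y, z, w].
In Python, from station import r gives the robot as it stands.
- The arm moves only by the shell command python3 -m handwheel 'ROWS' [FORCE]. ROWS is JSON, a list of rows, each a list of 7 numbers: the turn, a rotation vector about the world's x, y, z in degrees, then the shift along the world's x, y, z in mm, then the closure, from 0 (fully open) to 1 (shut). In form: [[rx, ry, rz, tx, ty, tz, jaw], ...]. A call has 1 to 8 rows; each row is the pose to reach, as a shift and turn from the pose measured when the call began; what a row does not reach only later rows make up. A row lasts 1/10 s, in which the tool goes at most 50 mm and 8.59 degrees, less where a joint would pass 70% of its speed; a pose out of reach is approached as far as the arm can. A call with a gripper value outside its range is refused whole. The fingers move at their own pace and stop on an object; FORCE is the grip in N (left out, the last holds). Time passes only in rows, so rows that repeat a pose let the fingers close. It gives the time, the measured TCP pose, the force and the opening at its end, in the units of the state.
- r.sense(): the state, without advancing time (a new reading comes with each control period).
- r.get_image(name): name is "scene" or "top" or "wrist"; returns the picture (480x640x3 uint8, red, green, blue); there is no depth.
- r.camera_params(name): a dict with "fx", "fy", "cx", "cy" (pixels), "R" (3x3) and "t" (3): a world point X has camera coordinates R X + t; the wrist camera has in their place "T_tool_cam" (4x4, takes a point from camera to tool coordinates, whose origin is the TCP and whose axes are the tool frame's). Camera axes: x right, y down, z forward; pixel columns grow to the right and rows downward; lengths in m; the calibration is good to about 2 mm. A picture is of the moment at which its call begins: read the wrist's pose just before it. camera_params takes no time and is no camera call.
- r.finish_job(): hands the job in, once; it reports no verdict.
The state is a dict: "time_s": time; "q": joint angles; "joint_vel": joint speeds; "effort": joint torques, N m; "position": TCP position; "tool_rot": TCP orientation; "contact_force": force on the tool from outside, world axes, zero at the start; "wrist_torque": the same for the moment, N m; "grip_width": finger opening in m.
Only numpy, scipy, OpenCV 4.12 (cv2) and the standard library are available. Lean on these libraries where they do the work, as an engineer would, in place of code of your own. Each camera call takes 0.05 s, during which the arm holds its last target.

## Working session

There is one attempt and no reset: what is moved stays moved. The work goes in short steps, Python scripts to look and compute and a shell command to move; the robot and the scene stay as the last step left them, time stands still between calls to the robot, and variables do not carry over. Pictures are saved under pics/ and viewed, and the job is handed in when it is done.

```bash
mkdir -p pics; ls
python3 - <<'E'
from station import r
import cv2
print(r.sense())
for n in("scene","top","wrist"):
    print(n,r.camera_params(n))
for n in("top","scene"):
    cv2.imwrite(f"pics/{n}0.png",r.get_image(n)[:,:,::-1])
E
```

```text
pics
{'time_s': 0.0, 'q': array([ 1.57511360e+00,  3.59374162e-01,  1.10293663e-02, -3.15723876e-04,
       -1.22411198e+00, -2.88102325e-01]), 'joint_vel': array([-0.0015709 ,  0.0021995 , -0.00062029, -0.00176422, -0.00055247,
       -0.00046548]), 'effort': array([-1.13171671e-03, -5.83321381e+01,  2.93418217e+01,  6.93707585e+00,
       -6.07835711e-03,  5.28436772e-06]), 'position': array([0.18889543, 0.64751252, 0.23036529]), 'tool_rot': array([ 0.4246705 , -0.56529756,  0.56611466, -0.42380163]), 'contact_force': array([-0.50592875, -0.84983659,  0.22440786]), 'wrist_torque': array([-0.00409148,  0.00355498,  0.03117266]), 'grip_width': 0.0855909513571656}
scene {'fx': 433.49250455736603, 'fy': 433.49250455736603, 'cx': 311.2207679093541, 'cy': 239.8672557420707, 'R': array([[ 0.1448566 ,  0.98931676,  0.0163988 ],
       [ 0.83854264, -0.11394871, -0.53278696],
       [-0.52522644,  0.0909288 , -0.8460905 ]]), 't': array([-0.12502064, -0.40902276,  0.99793955])}
top {'fx': 534.2282687707631, 'fy': 534.2282687707631, 'cx': 315.92720830358314, 'cy': 238.45194554674796, 'R': array([[-0.01923864, -0.99975379,  0.01105552],
       [-0.98729578,  0.01725221, -0.15795383],
       [ 0.15772421, -0.01395389, -0.98738461]]), 't': array([0.04224965, 0.52134134, 1.02211497])}
wrist {'fx': 336.1724501101204, 'fy': 336.1724501101204, 'cx': 320.26274125410237, 'cy': 238.6927559396011, 'T_tool_cam': array([[ 9.99999321e-01,  6.81425775e-04,  9.45812418e-04,
         8.82257354e-05],
       [-7.01537545e-04, -2.96194200e-01,  9.55127480e-01,
        -1.40415031e-01],
       [ 9.30992636e-04, -9.55127495e-01, -2.96193521e-01,
         7.64444236e-02],
       [ 0.00000000e+00,  0.00000000e+00,  0.00000000e+00,
         1.00000000e+00]])}
```

View pics/top0.png

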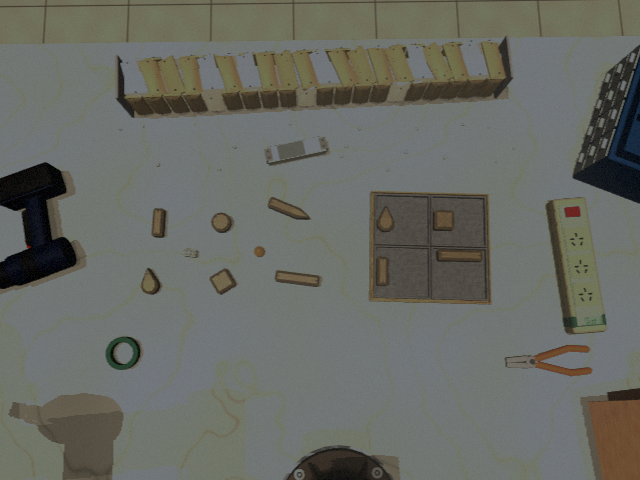

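View pics/scene0.png

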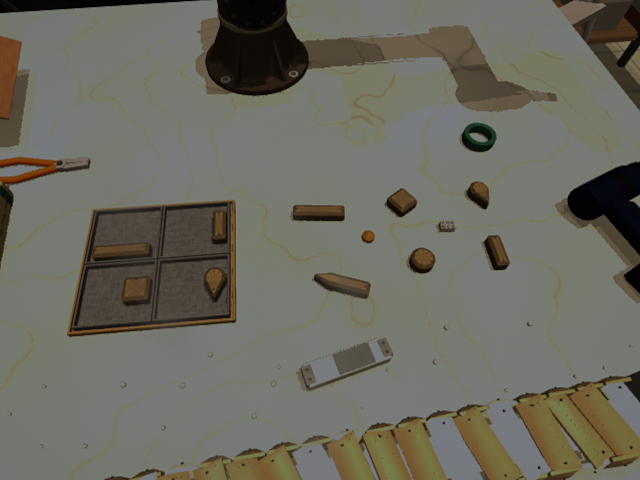

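Run:
```python
import cv2,numpy as np
im=cv2.imread("pics/top0.png")
def crop(im,x,y,w,h,s,n):
    c=cv2.resize(im[y:y+h,x:x+w],None,fx=s,fy=s,interpolation=cv2.INTER_CUBIC)
    c=np.clip(c.astype(float)*1.5,0,255).astype(np.uint8)
    for k in range(0,w,20): cv2.putText(c,str(x+k),(k*s,10),0,.35,(0,0,255),1); cv2.line(c,(k*s,12),(k*s,18),(0,0,255),1)
    for k in range(0,h,20): cv2.putText(c,str(y+k),(0,k*s+4),0,.35,(0,0,255),1)
    cv2.imwrite(n,c)
crop(im,130,180,200,130,4,"pics/c1.png")
crop(im,360,180,140,130,4,"pics/c2.png")
```

```text
(no output)
```

View pics/c1.png

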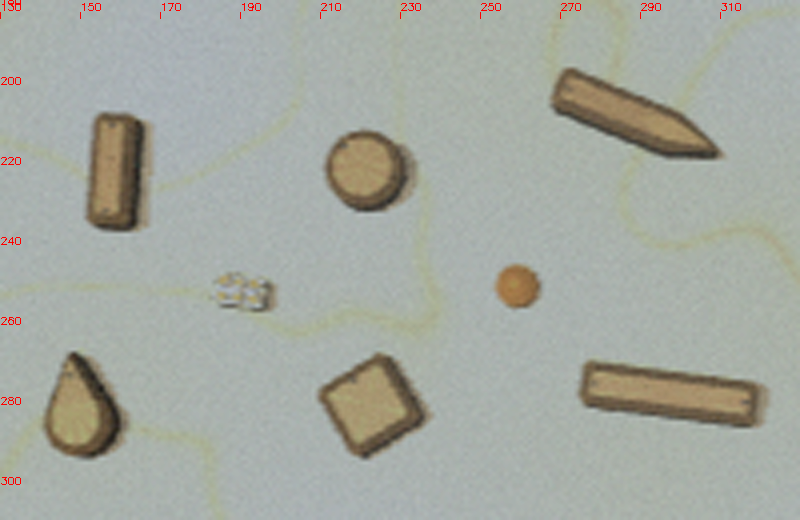

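View pics/c2.png

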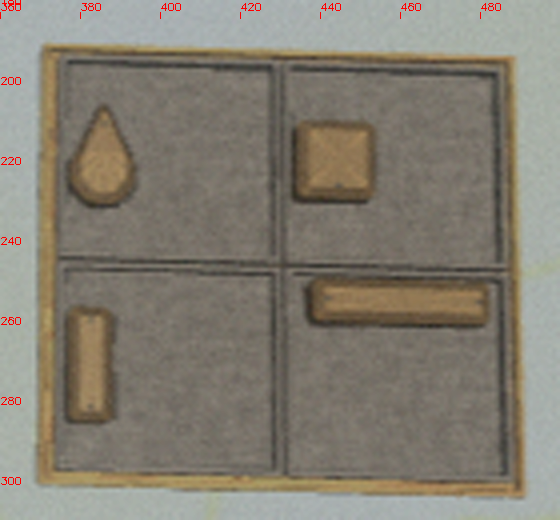

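```bash
cat > h.py <<'E'
import numpy as np,cv2
from station import r
from scipy.spatial.transform import Rotation as Ro
def ray(cam,uv,z):
    p=r.camera_params(cam) 
    d=np.array([(uv[0]-p['cx'])/p['fx'],(uv[1]-p['cy'])/p['fy'],1.])
    R,t=p['R'],p['t']
    c=-R.T@t; w=R.T@d
    return c+w*(z-c[2])/w[2]
def state():
    s=r.sense(); R=Ro.from_quat(s['tool_rot']).as_matrix()
    print('t %.2f'%s['time_s'],'pos',np.round(s['position']*1000,1),'jawdir',np.round(np.degrees(np.arctan2(R[1,0],R[0,0])),2),'yaxis',np.round(R[:,1],3),'F',np.round(s['contact_force'],1),'w %.1f'%(s['grip_width']*1000),'q',np.round(s['q'],2))
    return s
E
python3 - <<'E'
from h import *
state()
im=cv2.imread("pics/top0.png"); S=8
def face(name,x,y,w,h,z,thr):
    c=cv2.resize(im[y:y+h,x:x+w],None,fx=S,fy=S,interpolation=cv2.INTER_CUBIC).astype(float)
    b,g,rr=c[...,0],c[...,1],c[...,2]
    m=((rr-b)>thr[0])&(rr>thr[1])
    n,l,st,ce=cv2.connectedComponentsWithStats(m.astype(np.uint8)); k=1+np.argmax(st[1:,4])
    m=(l==k).astype(np.uint8)
    ct=max(cv2.findContours(m,0,2)[0],key=cv2.contourArea)
    P=np.array([ray("top",((q[0]+.5)/S-.5+x,(q[1]+.5)/S-.5+y),z)[:2] for q in ct[:,0,:]])*1000
    rc=cv2.minAreaRect(P.astype(np.float32))
    mm=cv2.moments(P.astype(np.float32))
    print(name,'rect c',np.round(rc[0],1),'size',np.round(rc[1],1),'ang %.1f'%rc[2],'centroid',np.round([mm['m10']/mm['m00'],mm['m01']/mm['m00']],1))
    v=cv2.cvtColor(c.clip(0,255).astype(np.uint8),cv2.COLOR_BGR2BGRA)[...,:3].copy(); cv2.drawContours(v,[ct],-1,(0,0,255),1)
    return cv2.resize(v,(260,260))
L=[("short",145,200,28,44,.02),("drop",135,262,32,36,.02),("square",204,262,36,38,.02),("long",268,262,58,32,.02),
("s_short",370,248,24,42,.026),("s_drop",370,196,30,38,.026),("s_square",428,202,30,34,.026),("s_long",430,242,56,26,.026)]
o=[face(*a,(28,100)) for a in L]
cv2.imwrite("pics/f.png",np.vstack([np.hstack(o[:3]),np.hstack(o[3:6])]))
cv2.imwrite("pics/f2.png",np.hstack(o[6:]))
for nm,u,v in[("TL",371,192),("TR",488,194.5),("BR",490.5,303),("BL",370,300.5)]: print(nm,ray("top",(u,v),.016)*1000)
E
```

```text
t 0.10 pos [188.9 647.6 230.5] jawdir -106.27 yaxis [-0.    -0.001 -1.   ] F [-0.3 -0.4  0.9] w 85.4 q [ 1.58  0.36  0.01 -0.   -1.22 -0.29]
short rect c [565.9 355.5] size [10.7 46. ] ang 88.4 centroid [565.7 355.4]
drop rect c [443. 369.] size [33.1 21.6] ang 1.6 centroid [441.6 369.1]
square rect c [443.3 223.2] size [29.7 29.4] ang 30.0 centroid [443.2 223.1]
long rect c [446.4  72.2] size [79.1 11.5] ang 81.6 centroid [446.3  72.3]
s_short rect c [457.5 -99.3] size [ 9.5 45.7] ang 87.7 centroid [457.1 -99.3]
s_drop rect c [ 555.9 -109.5] size [21.2 20.9] ang 89.0 centroid [ 556.2 -109.7]
s_square rect c [ 569.  -239.4] size [ 4.1 10.5] ang 53.5 centroid [ 569.2 -239.5]
s_long rect c [ 490.9 -231.5] size [22.5  3.1] ang 85.0 centroid [ 491.1 -231.4]
TL [621.3916663  -83.51212601  16.        ]
TR [ 612.07201676 -326.12024611   16.        ]
BR [ 388.78214726 -315.44697103   16.        ]
BL [398.31027098 -73.57319498  16.        ]
```

View pics/f.png

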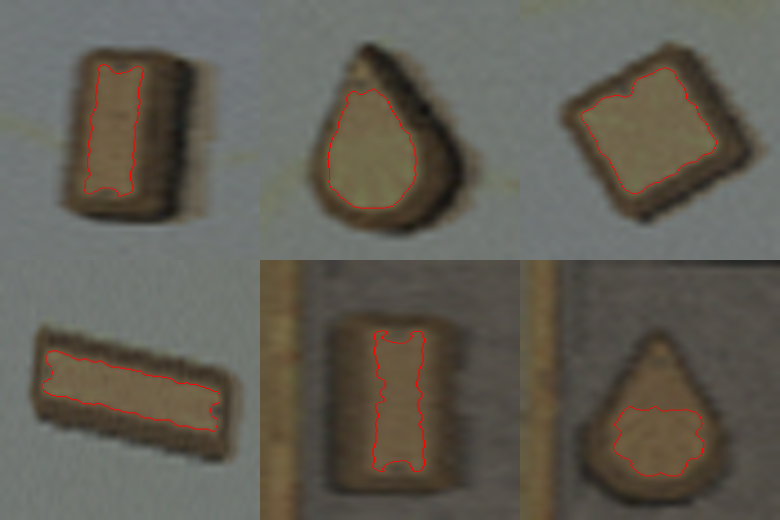

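```bash
python3 -m handwheel '[[0,0,8,33,-37,0,0],[0,0,16,66,-74,0,0],[0,0,20,99,-111,-20,0],[0,0,20,132,-148,-40,0],[0,0,20,165,-185,-60,0],[0,0,20,200,-223,-80,0],[0,0,20,230,-258,-90,0],[0,0,20,248,-278,-100,0]]' 40
python3 -m handwheel '[[0,0,0,0,0,0,0],[0,0,0,0,0,0,0]]'
python3 - <<'E'
from h import *
s=state()
cv2.imwrite("pics/w1.png",r.get_image("wrist")[:,:,::-1])
E
```

```text
time_s: 0.9
position: [0.4379, 0.3673, 0.1297]
tool_rot: [0.516, -0.483, 0.484, -0.515]
contact_force: [-0.5, 0.9, 0.4]
grip_width: 0.0855
time_s: 1.1
position: [0.4383, 0.3661, 0.1291]
tool_rot: [0.516, -0.484, 0.485, -0.514]
contact_force: [-0.3, 0.4, 1.1]
grip_width: 0.0857
t 1.10 pos [438.3 366.1 129.1] jawdir -86.43 yaxis [-0.001 -0.003 -1.   ] F [-0.3  0.4  1.1] w 85.7 q [ 1.04  0.28 -0.36  0.   -0.94  0.59]
```

View pics/w1.png

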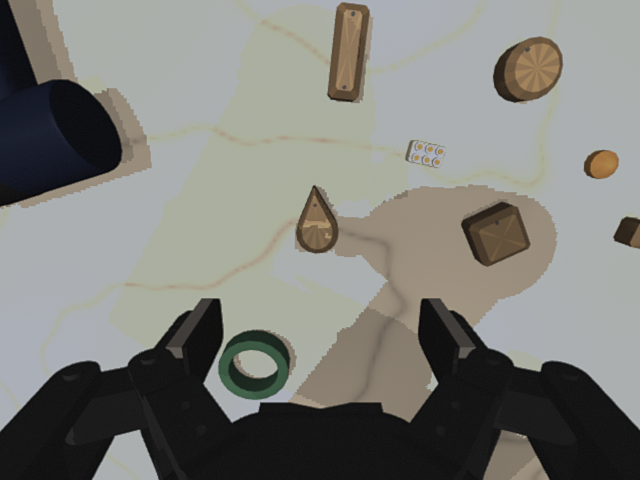

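```bash
cat >> h.py <<'E'
def wray(uv,z,pos,quat):
    p=r.camera_params("wrist"); T=p['T_tool_cam']; R=Ro.from_quat(quat).as_matrix()
    d=R@T[:3,:3]@np.array([(uv[0]-p['cx'])/p['fx'],(uv[1]-p['cy'])/p['fy'],1.])
    c=R@T[:3,3]+pos
    return (c+d*(z-c[2])/d[2])*1000
E
python3 - <<'E'
from h import *
s=r.sense()
for n,u in [("bulbtop",(317,233)),("tip",(314.5,190)),("sq",(496,234)),("short",(348.5,51))]:
    print(n,wray(u,.02,s['position'],s['tool_rot'])[:2])
im=cv2.imread("pics/w1.png")
cv2.imwrite("pics/w1c.png",cv2.resize(im[175:265,270:370],None,fx=6,fy=6,interpolation=cv2.INTER_CUBIC))
E
```

```text
bulbtop [441.23499323 369.07626005]
tip [474.42977391 372.99624847]
sq [449.30209091 230.32328249]
short [568.16263881 355.98231761]
```

View pics/w1c.png

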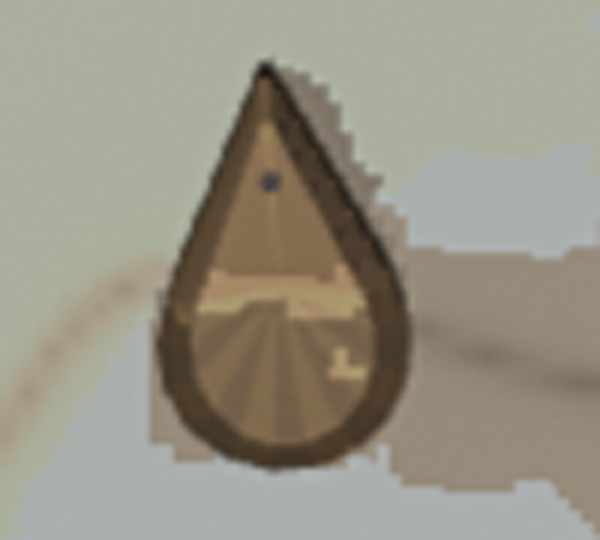

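```bash
python3 -m handwheel '[[0,0,3,1,3,-40,0],[0,0,3,1,3,-80,0.1],[0,0,3,1,3,-105,0.2],[0,0,3,1,3,-118,0.3],[0,0,3,1,3,-126,0.3],[0,0,3,1,3,-126,0.3]]'
python3 - <<'E'
from h import *
state()
cv2.imwrite("pics/w2.png",r.get_image("wrist")[:,:,::-1])
E
```

```text
time_s: 1.75
position: [0.4387, 0.3709, 0.0035]
tool_rot: [0.529, -0.469, 0.47, -0.528]
contact_force: [0.5, 0.9, 0.3]
grip_width: 0.0598
t 1.75 pos [438.7 370.9   3.5] jawdir -83.29 yaxis [-0.    -0.003 -1.   ] F [0.5 0.9 0.3] w 59.8 q [ 1.04  0.44 -0.47  0.   -0.66  0.64]
```

View pics/w2.png

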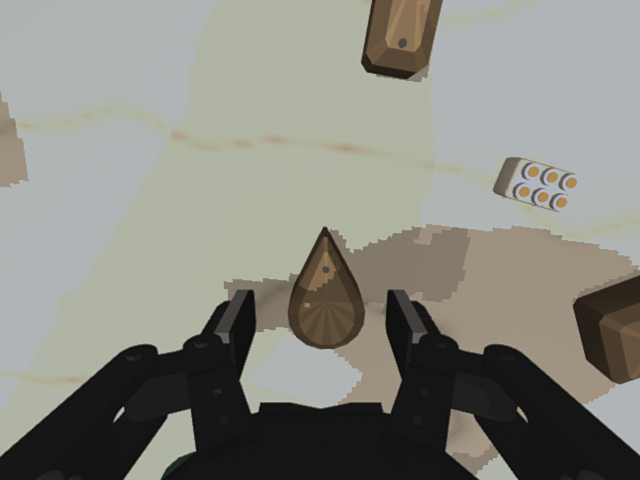

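```bash
python3 -m handwheel '[[0,0,0,3,-1,0,0.3],[0,0,0,3,-1,0,0.5],[0,0,0,3,-1,0,0.7],[0,0,0,3,-1,0,0.8],[0,0,0,3,-1,0,0.8],[0,0,0,3,-1,0,0.8],[0,0,0,3,-1,0,0.8]]' 40
python3 - <<'E'
from h import *
state()
cv2.imwrite("pics/w3.png",r.get_image("wrist")[:,:,::-1])
E
```

```text
time_s: 2.5
position: [0.4426, 0.3705, 0.0056]
tool_rot: [-0.528, 0.469, -0.47, 0.529]
contact_force: [-1.3, -0.4, 7.2]
grip_width: 0.0318
t 2.50 pos [442.6 370.5   5.6] jawdir -83.29 yaxis [ 0.002 -0.    -1.   ] F [-1.3 -0.4  7.2] w 31.8 q [ 1.04  0.44 -0.46  0.   -0.67  0.65]
```

View pics/w3.png

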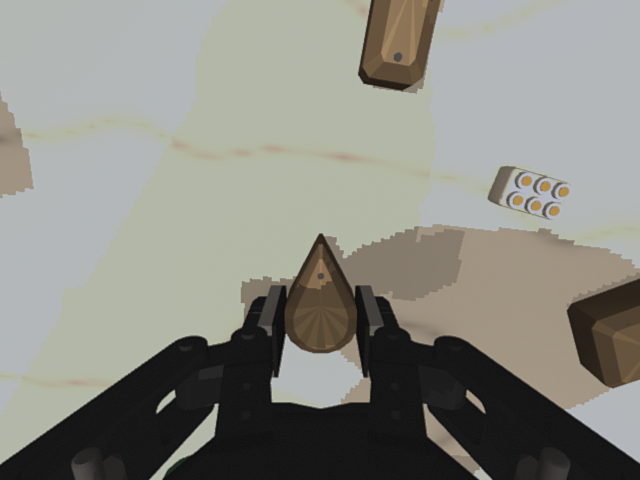

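```bash
python3 -m handwheel '[[0,0,0,0,0,3,0.8],[0,0,0,0,0,8,0.8],[0,0,0,0,0,30,0.8],[0,0,0,0,0,70,0.8],[0,0,0,0,0,90,0.8],[0,0,0,0,0,90,0.8]]'
python3 - <<'E'
from h import *
state()
cv2.imwrite("pics/w4.png",r.get_image("wrist")[:,:,::-1])
E
```

```text
time_s: 3.15
position: [0.444, 0.3723, 0.0995]
tool_rot: [-0.526, 0.469, -0.47, 0.531]
contact_force: [0.1, -0.3, -1.1]
grip_width: 0.0317
t 3.15 pos [444.  372.3  99.5] jawdir -83.26 yaxis [ 0.005  0.005 -1.   ] F [ 0.1 -0.3 -1.1] w 31.7 q [ 1.04  0.32 -0.38  0.   -0.87  0.65]
```

View pics/w4.png

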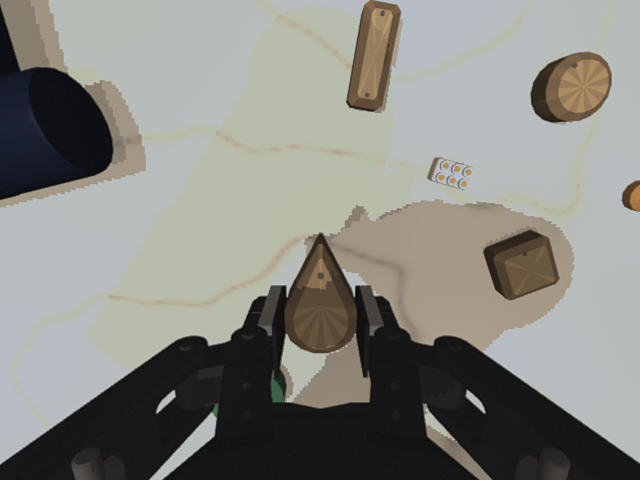

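```bash
python3 -m handwheel '[[0,0,-4,4,-20,0,0.8],[0,0,-12,13,-60,0,0.8],[0,0,-20,22,-100,0,0.8],[0,0,-28,31,-140,0,0.8],[0,0,-36,40,-180,0,0.8],[0,0,-44,49,-220,0,0.8],[0,0,-52,58,-260,0,0.8],[0,0,-58,65,-290,0,0.8]]'
python3 -m handwheel '[[0,0,-8,9,-40,0,0.8],[0,0,-16,18,-80,0,0.8],[0,0,-24,27,-120,0,0.8],[0,0,-32,36,-160,0,0.8],[0,0,-38,45,-200,0,0.8],[0,0,-41,50,-225,0,0.8],[0,0,-41,50,-230,0,0.8],[0,0,-41,50,-230,0,0.8]]'
python3 - <<'E'
from h import *
state()
cv2.imwrite("pics/w5.png",r.get_image("wrist")[:,:,::-1])
E
```

```text
time_s: 4.0
position: [0.5074, 0.0789, 0.0967]
tool_rot: [0.232, -0.667, 0.669, -0.233]
contact_force: [-0.1, 0.4, -0.9]
grip_width: 0.0318
time_s: 4.8
position: [0.5565, -0.1519, 0.0955]
tool_rot: [-0.016, -0.706, 0.708, 0.017]
contact_force: [0.2, 0.4, -0.4]
grip_width: 0.0315
t 4.80 pos [ 556.5 -151.9   95.5] jawdir 177.26 yaxis [-0.002 -0.003 -1.   ] F [ 0.2  0.4 -0.4] w 31.5 q [ 0.07  0.32 -0.38  0.   -0.87 -0.13]
```

View pics/w5.png

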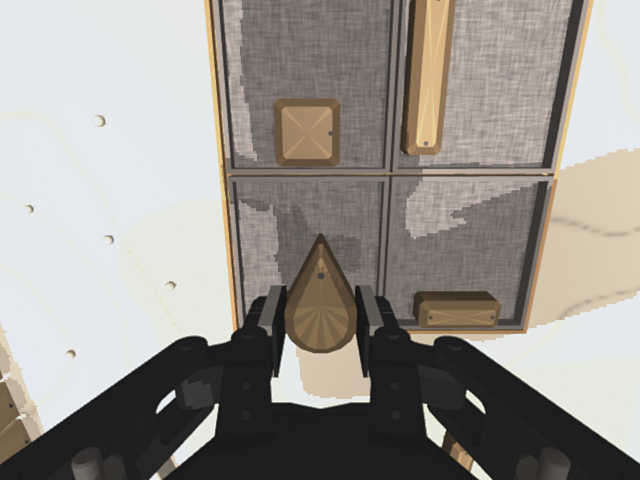

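Run:
```python
from h import *
s=r.sense()
W=lambda n,u,z: print(n,np.round(wray(u,z,s['position'],s['tool_rot'])[:2],1))
W("cross",(390,173),.016);W("left mid",(227,174),.016);W("right mid",(553,174.5),.016)
W("bottom right outer",(525.5,330),.016);W("sq sample",(308,132.5),.026);W("long near end",(425,151),.022)
```

```text
cross [ 509.7 -201.4]
left mid [ 615.1 -205.6]
right mid [ 404.  -195.6]
bottom right outer [406.6 -80.5]
sq sample [ 561.  -228.7]
long near end [ 489.5 -214.5]
```

```bash
python3 -m handwheel '[[0,0,0,7,-4,-10,0.8],[0,0,0,7,-4,-30,0.8],[0,0,0,7,-4,-50,0.8],[0,0,0,7,-4,-65,0.8],[0,0,0,7,-4,-74,0.8],[0,0,0,7,-4,-80,0.8],[0,0,0,7,-4,-80,0.8],[0,0,0,7,-4,-80,0.8]]'
python3 - <<'E'
from h import *
state()
cv2.imwrite("pics/w6.png",r.get_image("wrist")[:,:,::-1])
E
```

```text
time_s: 5.65
position: [0.5641, -0.1548, 0.0162]
tool_rot: [-0.016, -0.706, 0.708, 0.016]
contact_force: [-0.3, -0.2, -0.1]
grip_width: 0.0317
t 5.65 pos [ 564.1 -154.8   16.2] jawdir 177.35 yaxis [-0.001 -0.003 -1.   ] F [-0.3 -0.2 -0.1] w 31.7 q [ 0.07  0.44 -0.44  0.   -0.7  -0.12]
```

View pics/w6.png

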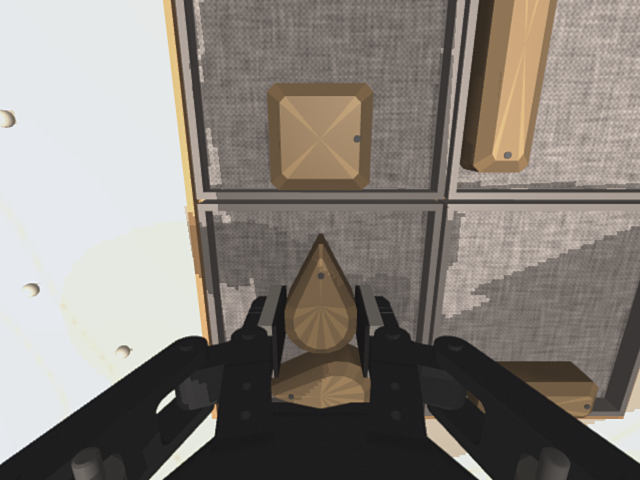

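Run:
```python
from h import *
s=r.sense()
W=lambda n,u,z: print(n,np.round(wray(u,z,s['position'],s['tool_rot'])[:2],1))
W("cross",(444,200.5),.016);W("left mid",(198,201),.016);W("tip",(321,237),.026);W("bulb",(321,317),.0306);W("bulb edge",(321,352),.026);W("sample edge",(321,347),.022)
im=cv2.imread("pics/w6.png")
cv2.imwrite("pics/w6c.png",cv2.resize(im[190:420,220:430],None,fx=3,fy=2.6,interpolation=cv2.INTER_CUBIC))
```

```text
cross [ 510.3 -201.7]
left mid [ 614.6 -206.2]
tip [ 563.1 -190.9]
bulb [ 564.6 -156.9]
bulb edge [ 565.5 -136.4]
sample edge [ 565.5 -136.2]
```

View pics/w6c.png

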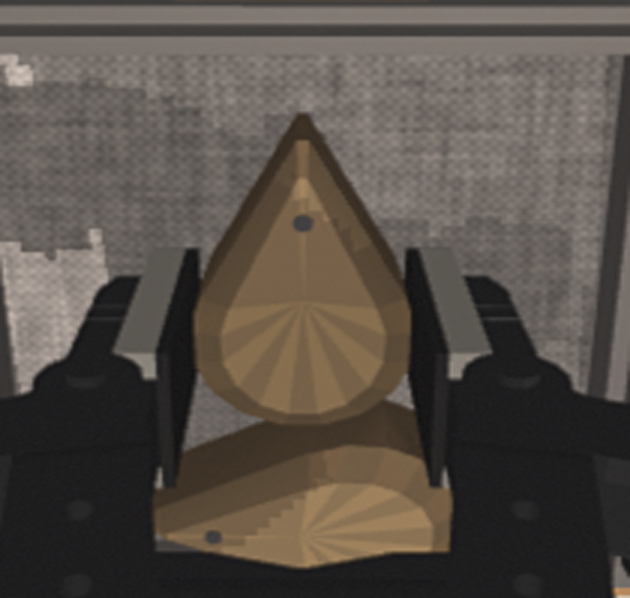

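```bash
python3 -m handwheel '[[0,0,0,0,0,-2,0.8],[0,0,0,0,0,-3,0.8],[0,0,0,0,0,-4,0.8],[0,0,0,0,0,-4,0.8]]'
python3 - <<'E'
from h import *
state()
E
```

```text
time_s: 6.1
position: [0.5641, -0.155, 0.0125]
tool_rot: [-0.016, -0.706, 0.708, 0.016]
contact_force: [0.4, -0.3, -0.8]
grip_width: 0.0316
t 6.10 pos [ 564.1 -155.    12.5] jawdir 177.34 yaxis [-0.    -0.003 -1.   ] F [ 0.4 -0.3 -0.8] w 31.6 q [ 0.07  0.44 -0.44  0.   -0.69 -0.12]
```

```bash
python3 -m handwheel '[[0,0,0,0,0,-1,0.8],[0,0,0,0,0,-1.5,0.8],[0,0,0,0,0,-1.5,0.8]]'
python3 - <<'E'
from h import *
state()
E
```

```text
time_s: 6.4
position: [0.5643, -0.155, 0.0116]
tool_rot: [-0.016, -0.706, 0.708, 0.016]
contact_force: [-2.2, 0.7, 5.9]
grip_width: 0.0316
t 6.40 pos [ 564.3 -155.    11.6] jawdir 177.36 yaxis [ 0.    -0.003 -1.   ] F [-2.2  0.7  5.9] w 31.6 q [ 0.07  0.44 -0.44  0.01 -0.69 -0.12]
```

```bash
python3 -m handwheel '[[0,0,0,0,0,0,0.6],[0,0,0,0,0,0,0.55],[0,0,0,0,0,0,0.5],[0,0,0,0,0,0,0.5],[0,0,0,0,0,15,0.5],[0,0,0,0,0,50,0.5],[0,0,0,0,0,85,0.5],[0,0,0,0,0,85,0.5]]'
python3 - <<'E'
from h import *
state()
cv2.imwrite("pics/w7.png",r.get_image("wrist")[:,:,::-1])
E
```

```text
time_s: 7.2
position: [0.5674, -0.1552, 0.1015]
tool_rot: [-0.019, -0.706, 0.708, 0.013]
contact_force: [0.3, -0.1, -0.0]
grip_width: 0.0424
t 7.20 pos [ 567.4 -155.2  101.5] jawdir 177.41 yaxis [ 0.008 -0.004 -1.   ] F [ 0.3 -0.1 -0. ] w 42.4 q [ 0.07  0.33 -0.36  0.01 -0.87 -0.12]
```

View pics/w7.png

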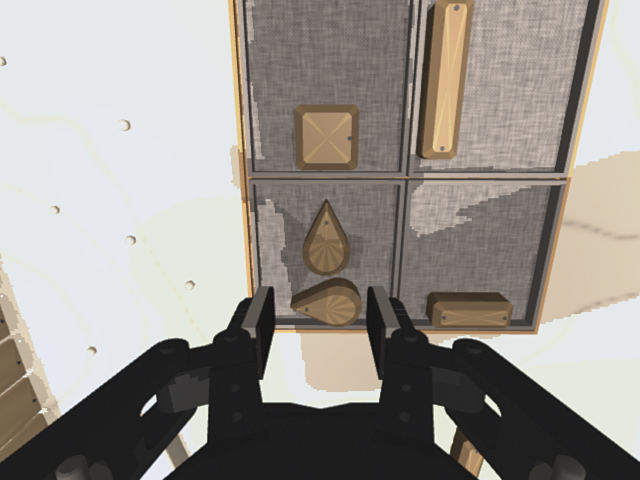

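```bash
python3 -m handwheel '[[0,0,3,-8,25,0,0.4],[0,0,8,-24,73,0,0.3],[0,0,13,-40,121,0,0.2],[0,0,18,-56,169,0,0.2],[0,0,23,-72,218,0,0.2],[0,0,28,-88,266,0,0.2],[0,0,32,-104,315,0,0.2],[0,0,32,-114,350,0,0.2]]'
python3 -m handwheel '[[0,0,1,-8,27,0,0.2],[0,0,1,-8,27,0,0.2],[0,0,1,-8,27,0,0.2]]'
python3 - <<'E'
from h import *
state()
cv2.imwrite("pics/w8.png",r.get_image("wrist")[:,:,::-1])
E
```

```text
time_s: 8.05
position: [0.4505, 0.1968, 0.0986]
tool_rot: [0.178, -0.683, 0.684, -0.182]
contact_force: [0.9, 0.2, -0.0]
grip_width: 0.0687
time_s: 8.35
position: [0.4417, 0.2239, 0.0977]
tool_rot: [0.185, -0.681, 0.683, -0.188]
contact_force: [-0.1, 0.2, 0.6]
grip_width: 0.0683
t 8.35 pos [441.7 223.9  97.7] jawdir -149.36 yaxis [ 0.005 -0.001 -1.   ] F [-0.1  0.2  0.6] w 68.3 q [ 0.87  0.2  -0.56  0.01 -0.81 -0.34]
```

View pics/w8.png

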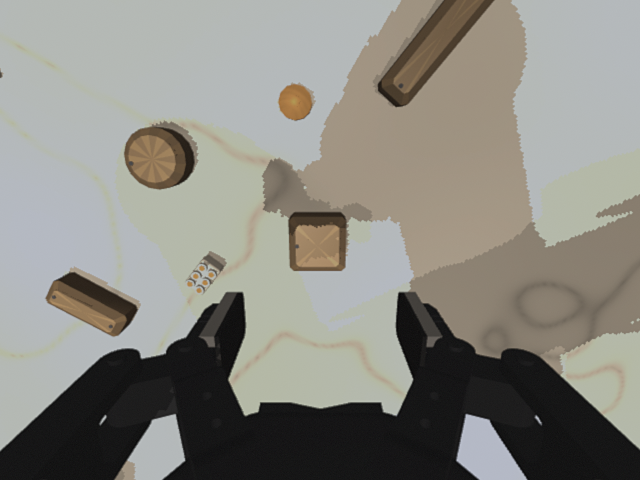

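Run:
```python
from h import *
s=r.sense()
W=lambda n,u,z: print(n,np.round(wray(u,z,s['position'],s['tool_rot'])[:2],1))
W("sq",(318,246),.02);W("a",(293,270),.018);W("b",(345,270),.018)
```

```text
sq [445.7 221.1]
a [451.5 246.1]
b [419.9 227.4]
```

```bash
python3 -m handwheel '[[0,0,0,3,-2,-35,0.2],[0,0,0,3,-2,-65,0.25],[0,0,0,3,-2,-82,0.3],[0,0,0,3,-2,-91,0.35],[0,0,0,3,-2,-91,0.4],[0,0,0,3,-2,-91,0.5],[0,0,0,3,-2,-91,0.7],[0,0,0,3,-2,-91,0.7]]' 40
python3 -m handwheel '[[0,0,0,0,0,0,0.7],[0,0,0,0,0,0,0.7],[0,0,0,0,0,0,0.7]]' 40
python3 - <<'E'
from h import *
state()
cv2.imwrite("pics/w9.png",r.get_image("wrist")[:,:,::-1])
E
```

```text
time_s: 9.2
position: [0.4455, 0.2217, 0.0078]
tool_rot: [0.184, -0.682, 0.683, -0.188]
contact_force: [0.4, -1.3, 2.8]
grip_width: 0.0386
time_s: 9.5
position: [0.4455, 0.2218, 0.008]
tool_rot: [0.184, -0.682, 0.683, -0.189]
contact_force: [0.2, 0.2, -0.2]
grip_width: 0.0385
t 9.50 pos [445.5 221.8   8. ] jawdir -149.43 yaxis [ 0.006  0.    -1.   ] F [ 0.2  0.2 -0.2] w 38.5 q [ 0.86  0.34 -0.65  0.01 -0.58 -0.33]
```

View pics/w9.png

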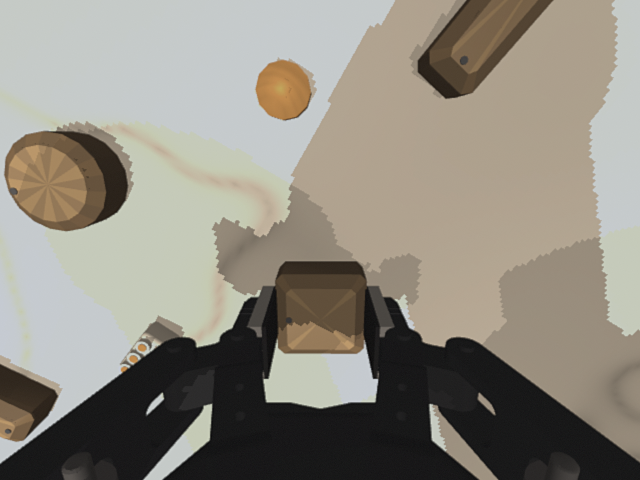

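```bash
python3 -m handwheel '[[0,0,0,0,0,4,0.7],[0,0,0,0,0,15,0.7],[0,0,0,0,0,45,0.7],[0,0,0,4,-18,80,0.7],[0,0,-4,12,-56,90,0.7],[0,0,-8,22,-98,90,0.7],[0,0,-12,31,-140,90,0.7],[0,0,-16,40,-180,90,0.7]]'
python3 -m handwheel '[[0,0,-4,9,-40,0,0.7],[0,0,-8,18,-80,0,0.7],[0,0,-12,27,-120,0,0.7],[0,0,-15,36,-160,0,0.7],[0,0,-17,45,-200,0,0.7],[0,0,-17,54,-240,0,0.7],[0,0,-17,63,-275,0,0.7],[0,0,-17,68,-300,0,0.7]]'
python3 -m handwheel '[[0,0,0,3,-10,0,0.7],[0,0,0,3,-10,0,0.7]]'
python3 - <<'E'
from h import *
state()
cv2.imwrite("pics/w10.png",r.get_image("wrist")[:,:,::-1])
E
```

```text
time_s: 10.35
position: [0.4857, 0.0403, 0.0992]
tool_rot: [0.086, -0.701, 0.702, -0.091]
contact_force: [0.7, 0.7, -0.5]
grip_width: 0.0388
time_s: 11.15
position: [0.554, -0.2621, 0.1001]
tool_rot: [-0.019, -0.706, 0.708, 0.014]
contact_force: [0.2, -0.1, -0.8]
grip_width: 0.0387
time_s: 11.35
position: [0.5572, -0.2735, 0.1005]
tool_rot: [-0.02, -0.706, 0.708, 0.014]
contact_force: [-1.2, 0.7, -1.5]
grip_width: 0.0385
t 11.35 pos [ 557.2 -273.5  100.5] jawdir 177.26 yaxis [ 0.008 -0.003 -1.   ] F [-1.2  0.7 -1.5] w 38.5 q [-0.14  0.38 -0.29  0.   -0.9   0.09]
```

View pics/w10.png

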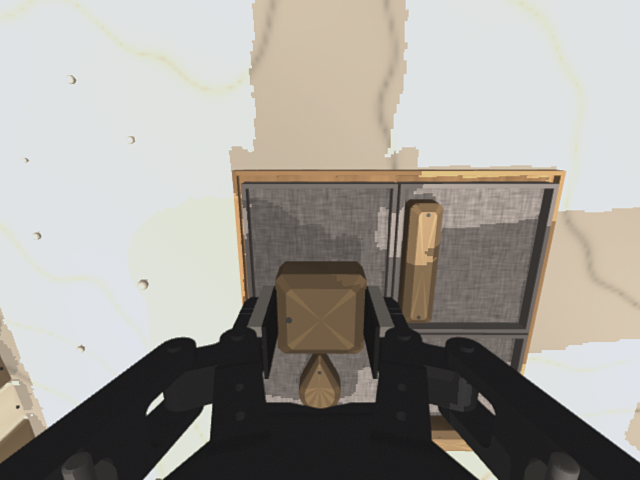

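```bash
python3 - <<'E'
from h import *
s=r.sense()
W=lambda n,u,z: print(n,np.round(wray(u,z,s['position'],s['tool_rot'])[:2],1))
W("farwall",(320,184),.016);W("left",(245,240),.016);W("mid",(398,240),.016)
E
python3 -m handwheel '[[0.2,0.4,0,2,-9,-10,0.7],[0.2,0.4,0,2,-9,-30,0.7],[0.2,0.4,0,2,-9,-50,0.7],[0.2,0.4,0,2,-9,-65,0.7],[0.2,0.4,0,2,-9,-74,0.7],[0.2,0.4,0,2,-9,-80,0.7],[0.2,0.4,0,2,-9,-81,0.7],[0.2,0.4,0,2,-9,-81,0.7]]'
python3 - <<'E'
from h import *
state()
cv2.imwrite("pics/w11.png",r.get_image("wrist")[:,:,::-1])
E
```

```text
farwall [ 556.3 -317.1]
left [ 610.7 -280.4]
mid [ 503.6 -275.6]
time_s: 12.2
position: [0.5592, -0.2813, 0.0197]
tool_rot: [0.017, 0.707, -0.707, -0.016]
contact_force: [-0.0, -0.7, -1.6]
grip_width: 0.0389
t 12.20 pos [ 559.2 -281.3   19.7] jawdir 177.32 yaxis [ 0.001  0.    -1.   ] F [-0.  -0.7 -1.6] w 38.9 q [-0.15  0.48 -0.34 -0.   -0.75  0.11]
```

View pics/w11.png

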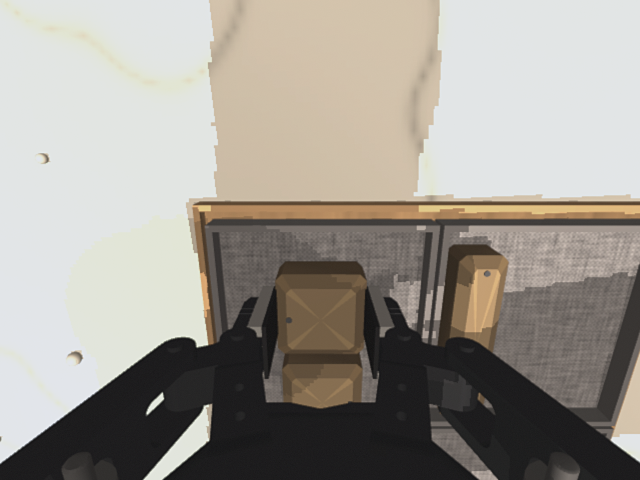

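```bash
python3 -m handwheel '[[0,0,0,0,-1,-2,0.7],[0,0,0,0,-1,-4,0.7],[0,0,0,0,-1,-5,0.7],[0,0,0,0,-1,-5.5,0.7],[0,0,0,0,-1,-5.5,0.7]]'
python3 -m handwheel '[[0,0,0,0,0,-0.5,0.7],[0,0,0,0,0,-0.5,0.7]]'
```

```text
time_s: 12.75
position: [0.5593, -0.2824, 0.0144]
tool_rot: [0.017, 0.707, -0.707, -0.016]
contact_force: [0.2, -0.6, -0.8]
grip_width: 0.0388
time_s: 12.95
position: [0.5593, -0.2824, 0.014]
tool_rot: [0.017, 0.707, -0.707, -0.016]
contact_force: [1.2, -0.1, -0.2]
grip_width: 0.0387
```

```bash
python3 -m handwheel '[[0,0,0,0,0,-0.5,0.7],[0,0,0,0,0,-0.7,0.7],[0,0,0,0,0,-0.7,0.7]]'
```

```text
time_s: 13.25
position: [0.5594, -0.2824, 0.0139]
tool_rot: [0.017, 0.707, -0.707, -0.016]
contact_force: [-1.5, 0.8, 4.7]
grip_width: 0.0391
```

```bash
python3 -m handwheel '[[0,0,0,0,0,0,0.5],[0,0,0,0,0,0,0.45],[0,0,0,0,0,0,0.43],[0,0,0,0,0,0,0.43],[0,0,0,0,0,15,0.43],[0,0,0,0,0,50,0.43],[0,0,0,0,0,85,0.43],[0,0,0,0,0,85,0.43]]'
python3 - <<'E'
from h import *
state()
cv2.imwrite("pics/w12.png",r.get_image("wrist")[:,:,::-1])
E
```

```text
time_s: 14.05
position: [0.5625, -0.2834, 0.1042]
tool_rot: [-0.019, -0.706, 0.708, 0.013]
contact_force: [-0.3, 0.3, -0.5]
grip_width: 0.0485
t 14.05 pos [ 562.5 -283.4  104.2] jawdir 177.39 yaxis [ 0.009 -0.003 -1.   ] F [-0.3  0.3 -0.5] w 48.5 q [-0.16  0.38 -0.26  0.   -0.91  0.11]
```

View pics/w12.png

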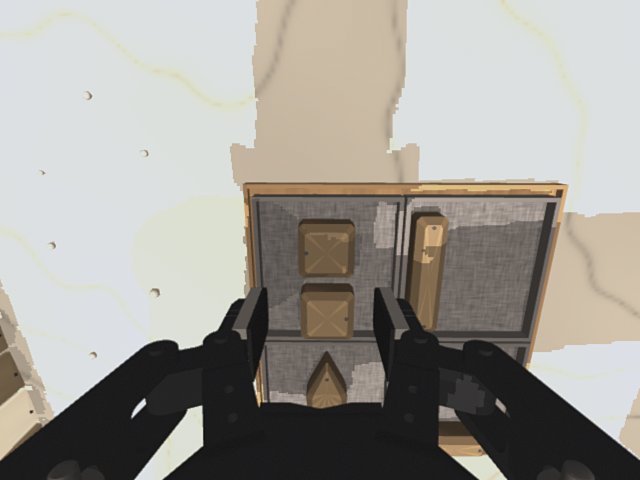

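```bash
python3 -m handwheel '[[0.2,0.5,-2,-8,25,0,0.4],[0.2,0.5,-4,-24,73,0,0.4],[0.2,0.5,-6,-40,121,0,0.4],[0.2,0.5,-6,-55,169,0,0.4],[0.2,0.5,-6,-71,218,0,0.4],[0.2,0.5,-6,-87,266,0,0.4],[0.2,0.5,-6,-103,315,0,0.4],[0.2,0.5,-6,-113,345,0,0.4]]'
python3 -m handwheel '[[0,0,0,-3,11,0,0.4],[0,0,0,-3,11,0,0.4],[0,0,0,-3,11,0,0.4]]'
python3 - <<'E'
from h import *
state()
cv2.imwrite("pics/w13.png",r.get_image("wrist")[:,:,::-1])
E
```

```text
time_s: 14.9
position: [0.4466, 0.0641, 0.1011]
tool_rot: [0.052, 0.706, -0.704, -0.054]
contact_force: [0.7, -0.0, -0.6]
grip_width: 0.0511
time_s: 15.2
position: [0.4432, 0.075, 0.1007]
tool_rot: [0.051, 0.706, -0.705, -0.054]
contact_force: [0.7, -1.0, 1.4]
grip_width: 0.0512
t 15.20 pos [443.2  75.  100.7] jawdir 171.45 yaxis [-0.004  0.001 -1.   ] F [ 0.7 -1.   1.4] w 51.2 q [ 0.61  0.12 -0.64 -0.   -0.81 -0.75]
```

View pics/w13.png

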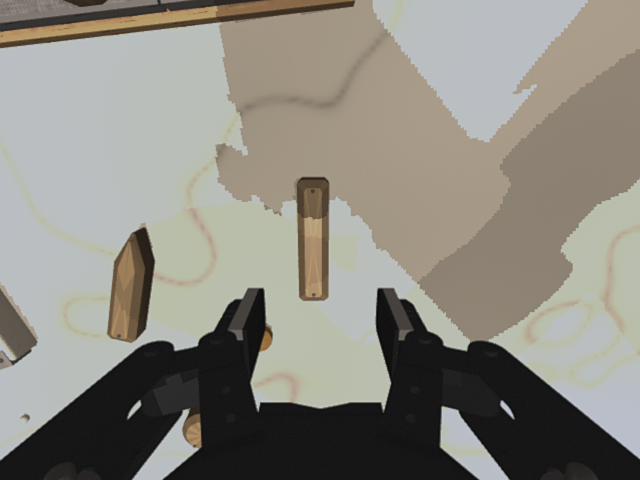

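Run:
```python
from h import *
s=r.sense()
a=wray((313,188.5),.02,s['position'],s['tool_rot']);b=wray((314,296.5),.02,s['position'],s['tool_rot'])
print(a,b,(a+b)/2,np.degrees(np.arctan2(*(b-a)[1::-1])),np.linalg.norm(a-b))
print(ray("top",(259,251),.012)*1000)
```

```text
[442.34340055  32.31236997  20.        ] [453.81222758 110.01921597  20.        ] [448.07781407  71.16579297  20.        ] 81.6042731013337 78.54863403457982
[502.85493049 148.62885855  12.        ]
```

```bash
python3 -m handwheel '[[0,-0.2,0,4,-3,-35,0.4],[0,-0.2,0,4,-3,-65,0.4],[0,-0.2,0,4,-3,-82,0.45],[0,-0.2,0,4,-3,-92,0.5],[0,-0.2,0,4,-3,-92,0.6],[0,-0.2,0,4,-3,-92,0.7],[0,-0.2,0,4,-3,-92,0.9],[0,-0.2,0,4,-3,-92,0.9]]' 50
python3 -m handwheel '[[0,0,0,0,0,0,0.9],[0,0,0,0,0,0,0.9],[0,0,0,0,0,0,0.9]]' 50
python3 - <<'E'
from h import *
state()
cv2.imwrite("pics/w14.png",r.get_image("wrist")[:,:,::-1])
E
```

```text
time_s: 16.05
position: [0.448, 0.0718, 0.0096]
tool_rot: [0.054, 0.706, -0.704, -0.053]
contact_force: [0.1, -1.8, 1.5]
grip_width: 0.0205
time_s: 16.35
position: [0.4481, 0.0719, 0.0098]
tool_rot: [0.054, 0.706, -0.704, -0.052]
contact_force: [0.7, -0.5, -1.0]
grip_width: 0.0206
t 16.35 pos [448.1  71.9   9.8] jawdir 171.39 yaxis [ 0.002  0.003 -1.   ] F [ 0.7 -0.5 -1. ] w 20.6 q [ 0.59  0.28 -0.74 -0.   -0.55 -0.74]
```

View pics/w14.png

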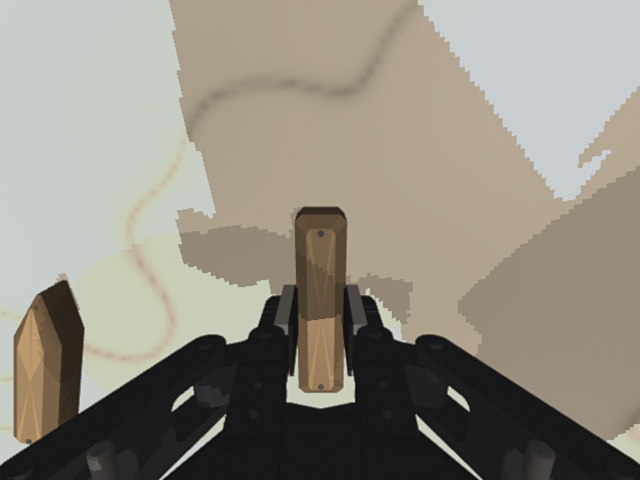

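```bash
python3 -m handwheel '[[0,0,0,0,0,4,0.9],[0,0,0,0,0,15,0.9],[0,0,0,0,0,45,0.9],[0,0,1,0,-15,75,0.9],[0,0,2,0,-50,85,0.9],[0,0,3,-1,-90,85,0.9],[0,0,4,-2,-130,85,0.9],[0,0,5,-3,-170,85,0.9]]'
python3 -m handwheel '[[0,0,1,-1,-40,0,0.9],[0,0,1,-2,-80,0,0.9],[0,0,1,-4,-115,0,0.9],[0,0,1,-6,-140,0,0.9],[0,0,1,-6,-152,0,0.9],[0,0,1,-6,-155,0,0.9],[0,0,1,-6,-155,0,0.9]]'
python3 - <<'E'
from h import *
state()
cv2.imwrite("pics/w15.png",r.get_image("wrist")[:,:,::-1])
E
```

```text
time_s: 17.2
position: [0.4448, -0.0994, 0.0953]
tool_rot: [0.023, 0.708, -0.706, -0.021]
contact_force: [0.7, -0.6, -1.1]
grip_width: 0.0199
time_s: 17.9
position: [0.4387, -0.2542, 0.0952]
tool_rot: [0.017, 0.708, -0.706, -0.015]
contact_force: [-1.3, 0.8, -0.7]
grip_width: 0.0201
t 17.90 pos [ 438.7 -254.2   95.2] jawdir 177.44 yaxis [ 0.002  0.003 -1.   ] F [-1.3  0.8 -0.7] w 20.1 q [-0.14  0.22 -0.53 -0.   -0.82  0.1 ]
```

View pics/w15.png

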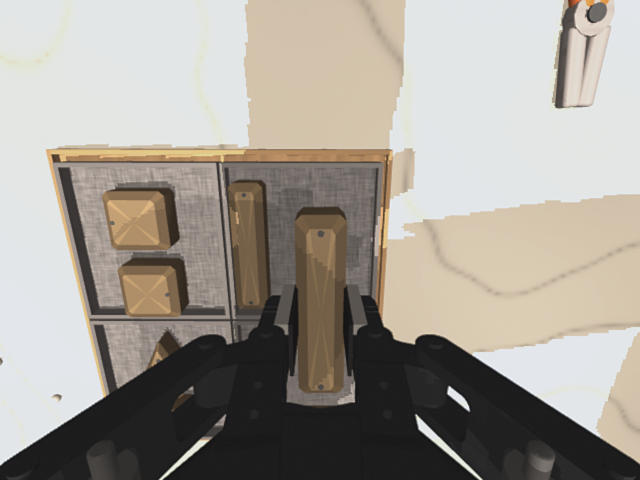

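Run:
```python
from h import *
s=r.sense()
W=lambda n,u,z: print(n,np.round(wray(u,z,s['position'],s['tool_rot'])[:2],1))
W("far",(310,164),.016);W("near",(250,318),.016);W("left",(222,200),.016);W("right",(377,200),.016)
W("barfar",(321,231),.0205+.085);W("barnear",(321,389),.0205+.085);
```

```text
far [ 443.7 -311.8]
near [ 493.8 -202.4]
left [ 503. -291.]
right [ 400.7 -286.7]
barfar [ 437.6 -292.7]
barnear [ 440.9 -215.4]
```

```bash
python3 -m handwheel '[[0,0,0,0,-3,-10,0.9],[0,0,0,0,-3,-30,0.9],[0,0,0,0,-3,-50,0.9],[0,0,0,0,-3,-64,0.9],[0,0,0,0,-3,-72,0.9],[0,0,0,0,-3,-76,0.9],[0,0,0,0,-3,-76,0.9]]'
python3 - <<'E'
from h import *
state()
cv2.imwrite("pics/w16.png",r.get_image("wrist")[:,:,::-1])
E
```

```text
time_s: 18.65
position: [0.4387, -0.2565, 0.019]
tool_rot: [0.016, 0.708, -0.706, -0.015]
contact_force: [-0.4, -0.6, -0.4]
grip_width: 0.0201
t 18.65 pos [ 438.7 -256.5   19. ] jawdir 177.52 yaxis [ 0.002  0.003 -1.   ] F [-0.4 -0.6 -0.4] w 20.1 q [-0.14  0.33 -0.6  -0.01 -0.63  0.11]
```

View pics/w16.png

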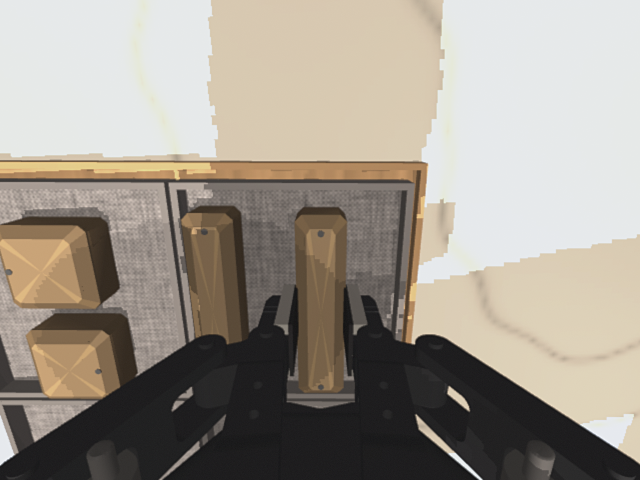

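Bar is centred, matching the sample. Lowering the last 3 mm.

```bash
python3 -m handwheel '[[0,0,0,0,0,-1,0.9],[0,0,0,0,0,-2,0.9],[0,0,0,0,0,-3,0.9],[0,0,0,0,0,-3,0.9]]'
python3 -m handwheel '[[0,0,0,0,0,-0.5,0.9],[0,0,0,0,0,-0.5,0.9],[0,0,0,0,0,-0.5,0.9]]'
```

```text
time_s: 19.1
position: [0.4391, -0.2567, 0.0166]
tool_rot: [0.016, 0.708, -0.706, -0.014]
contact_force: [-0.4, -0.9, -1.4]
grip_width: 0.0202
time_s: 19.4
position: [0.4391, -0.2567, 0.0161]
tool_rot: [0.016, 0.708, -0.706, -0.014]
contact_force: [0.7, 0.3, -1.5]
grip_width: 0.02
```

```bash
python3 -m handwheel '[[0,0,0,0,0,-0.5,0.9],[0,0,0,0,0,-0.8,0.9],[0,0,0,0,0,-0.8,0.9]]'
```

```text
time_s: 19.7
position: [0.4391, -0.2567, 0.0156]
tool_rot: [0.016, 0.708, -0.706, -0.014]
contact_force: [-0.1, 1.5, 4.8]
grip_width: 0.0203
```

```bash
python3 -m handwheel '[[0,0,0,0,0,0,0.7],[0,0,0,0,0,0,0.65],[0,0,0,0,0,0,0.65],[0,0,0,0,0,0,0.65],[0,0,0,0,0,15,0.65],[0,0,0,0,0,50,0.65],[0,0,0,0,0,85,0.65],[0,0,0,0,0,85,0.6]]'
python3 - <<'E'
from h import *
state()
cv2.imwrite("pics/w17.png",r.get_image("wrist")[:,:,::-1])
E
```

```text
time_s: 20.5
position: [0.4421, -0.2576, 0.105]
tool_rot: [0.019, 0.707, -0.707, -0.011]
contact_force: [1.6, 0.7, -1.0]
grip_width: 0.0346
t 20.50 pos [ 442.1 -257.6  105. ] jawdir 177.57 yaxis [ 0.01   0.001 -1.   ] F [ 1.6  0.7 -1. ] w 34.6 q [-0.15  0.21 -0.52 -0.   -0.83  0.1 ]
```

View pics/w17.png

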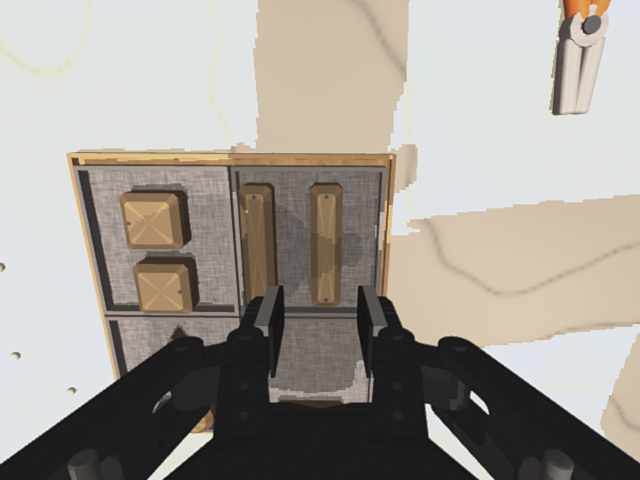

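```bash
python3 -m handwheel '[[0,0.5,4,4,20,0,0.6],[0,0.5,10,12,60,0,0.5],[0,0.5,17,21,104,0,0.5],[0,0,24,30,148,0,0.5],[0,0,31,39,192,0,0.5],[0,0,38,48,236,0,0.5],[0,0,45,57,280,0,0.5],[0,0,52,65,320,0,0.5]]'
python3 -m handwheel '[[0,0,7,9,44,0,0.5],[0,0,14,18,88,0,0.5],[0,0,21,27,132,0,0.5],[0,0,28,36,176,0,0.5],[0,0,35,45,220,0,0.5],[0,0,40,54,264,0,0.5],[0,0,41,61,295,0,0.5],[0,0,41,61,295,0,0.5]]'
python3 - <<'E'
from h import *
state()
cv2.imwrite("pics/w18.png",r.get_image("wrist")[:,:,::-1])
E
```

```text
time_s: 21.35
position: [0.5055, 0.0649, 0.1021]
tool_rot: [-0.296, 0.643, -0.639, 0.3]
contact_force: [0.8, -0.2, -0.5]
grip_width: 0.0426
time_s: 22.15
position: [0.5665, 0.3634, 0.1]
tool_rot: [-0.504, 0.498, -0.493, 0.505]
contact_force: [0.8, -1.1, -1.3]
grip_width: 0.0428
t 22.15 pos [566.5 363.4 100. ] jawdir -88.96 yaxis [-0.004  0.006 -1.   ] F [ 0.8 -1.1 -1.3] w 42.8 q [ 0.86  0.46 -0.15 -0.01 -0.96  0.74]
```

View pics/w18.png

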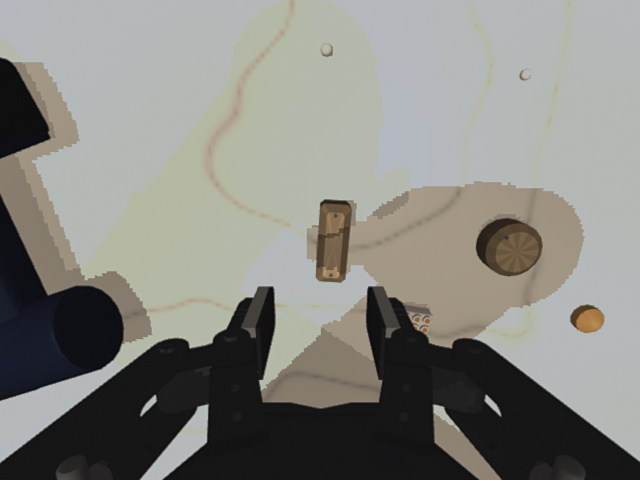

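Run:
```python
from h import *
s=r.sense()
a=wray((335.5,213),.02,s['position'],s['tool_rot']);b=wray((330.5,276.5),.02,s['position'],s['tool_rot'])
print(a,b,(a+b)/2,np.degrees(np.arctan2(*(a-b)[1::-1])),np.linalg.norm(a-b))
```

```text
[591.77336147 351.39326147  20.        ] [545.49024177 353.51404886  20.        ] [568.63180162 352.45365516  20.        ] -2.623574852032083 46.3316836321613
```

```bash
python3 -m handwheel '[[-0.3,-0.2,-3,1,-9,-35,0.5],[-0.3,-0.2,-3,1,-9,-65,0.5],[-0.3,-0.2,-3,1,-9,-82,0.5],[-0.3,-0.2,-3,1,-9,-91,0.5],[-0.3,-0.2,-3,1,-9,-91,0.5]]' 50
python3 - <<'E'
from h import *
state()
cv2.imwrite("pics/w19.png",r.get_image("wrist")[:,:,::-1])
E
```

```text
time_s: 22.7
position: [0.5661, 0.3509, 0.0073]
tool_rot: [-0.492, 0.509, -0.509, 0.489]
contact_force: [-0.2, -0.3, -0.1]
grip_width: 0.0428
t 22.70 pos [566.1 350.9   7.3] jawdir -92.1 yaxis [-0.003 -0.002 -1.   ] F [-0.2 -0.3 -0.1] w 42.8 q [ 0.85  0.55 -0.24 -0.   -0.78  0.69]
```

View pics/w19.png

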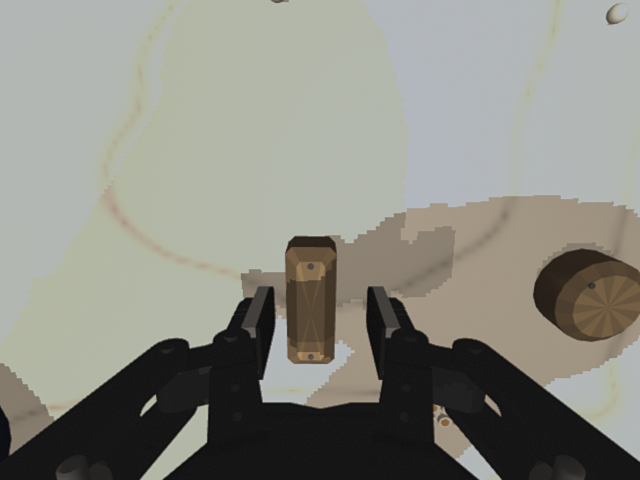

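```bash
python3 -m handwheel '[[0,0,0,2,4,2,0.5],[0,0,0,2,4,2,0.6],[0,0,0,2,4,2,0.7],[0,0,0,2,4,2,0.9],[0,0,0,2,4,2,0.9],[0,0,0,2,4,2,0.9],[0,0,0,2,4,2,0.9]]' 50
python3 - <<'E'
from h import *
state()
cv2.imwrite("pics/w20.png",r.get_image("wrist")[:,:,::-1])
E
```

```text
time_s: 23.45
position: [0.5692, 0.3561, 0.0118]
tool_rot: [-0.491, 0.509, -0.509, 0.491]
contact_force: [-1.3, 0.4, 5.8]
grip_width: 0.0197
t 23.45 pos [569.2 356.1  11.8] jawdir -92.05 yaxis [-0.  0. -1.] F [-1.3  0.4  5.8] w 19.7 q [ 0.85  0.55 -0.23 -0.   -0.79  0.69]
```

View pics/w20.png

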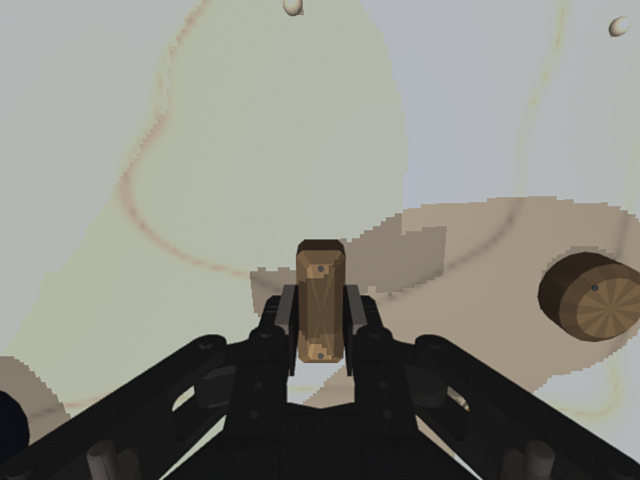

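```bash
python3 -m handwheel '[[0,0,0,0,0,4,0.9],[0,0,0,0,0,15,0.9],[0,0,0,0,0,45,0.9],[0,0,0,-4,-18,75,0.9],[0,0,0,-13,-58,85,0.9],[0,0,0,-22,-100,85,0.9],[0,0,0,-31,-142,85,0.9],[0,0,0,-40,-184,85,0.9]]'
python3 -m handwheel '[[0,0,0,-9,-42,0,0.9],[0,0,0,-18,-84,0,0.9],[0,0,0,-27,-126,0,0.9],[0,0,0,-37,-168,0,0.9],[0,0,0,-46,-210,0,0.9],[0,0,0,-55,-252,0,0.9],[0,0,0,-64,-290,0,0.9],[0,0,0,-70,-315,0,0.9]]'
python3 -m handwheel '[[0,0,0,0,-2,0,0.9],[0,0,0,0,-2,0,0.9]]'
python3 - <<'E'
from h import *
state()
cv2.imwrite("pics/w21.png",r.get_image("wrist")[:,:,::-1])
E
```

```text
time_s: 24.3
position: [0.5287, 0.1707, 0.0978]
tool_rot: [-0.491, 0.509, -0.509, 0.491]
contact_force: [0.9, -0.7, -0.5]
grip_width: 0.0198
time_s: 25.1
position: [0.4578, -0.1463, 0.0986]
tool_rot: [0.49, -0.509, 0.509, -0.491]
contact_force: [-0.1, -0.1, -0.1]
grip_width: 0.0199
time_s: 25.3
position: [0.4578, -0.1491, 0.0993]
tool_rot: [0.489, -0.509, 0.51, -0.491]
contact_force: [-0.1, 0.2, -0.4]
grip_width: 0.0198
t 25.30 pos [ 457.8 -149.1   99.3] jawdir -92.22 yaxis [ 0.002  0.001 -1.   ] F [-0.1  0.2 -0.4] w 19.8 q [ 0.09  0.17 -0.58 -0.   -0.81  1.44]
```

View pics/w21.png

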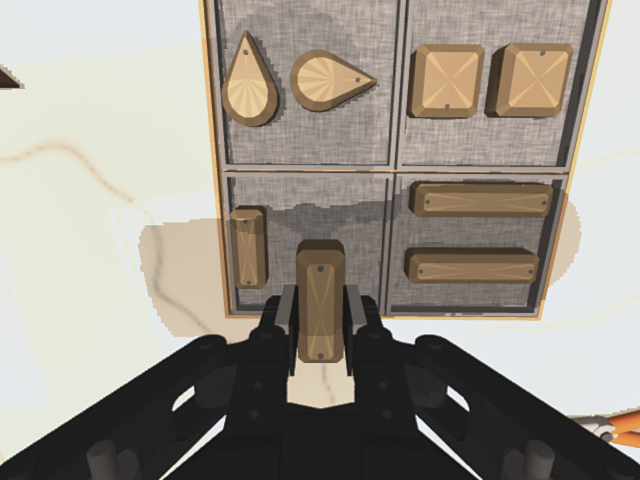

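Run:
```python
from h import *
s=r.sense()
W=lambda n,u,z: print(n,np.round(wray(u,z,s['position'],s['tool_rot'])[:2],1))
W("far",(310,172),.016);W("near",(430,314),.016);W("left",(226,250),.016);W("right",(389,250),.016)
W("barfar",(321,266),.019+.087);W("barnear",(321,358),.019+.087);
```

```text
far [ 511.3 -144. ]
near [ 403.4 -228.9]
left [459.3 -82.5]
right [ 455.2 -197.1]
barfar [ 480.7 -150. ]
barnear [ 434.6 -148.4]
```

```bash
python3 -m handwheel '[[0,0,0,-1,-4,-10,0.9],[0,0,0,-1,-4,-30,0.9],[0,0,0,-1,-4,-50,0.9],[0,0,0,-1,-4,-66,0.9],[0,0,0,-1,-4,-75,0.9],[0,0,0,-1,-4,-78,0.9],[0,0,0,-1,-4,-78,0.9]]'
python3 - <<'E'
from h import *
state()
cv2.imwrite("pics/w22.png",r.get_image("wrist")[:,:,::-1])
E
```

```text
time_s: 26.05
position: [0.4571, -0.1521, 0.0209]
tool_rot: [0.49, -0.509, 0.509, -0.491]
contact_force: [1.1, 0.2, -1.5]
grip_width: 0.0199
t 26.05 pos [ 457.1 -152.1   20.9] jawdir -92.11 yaxis [ 0.001  0.001 -1.   ] F [ 1.1  0.2 -1.5] w 19.9 q [ 0.09  0.3  -0.66 -0.   -0.61  1.45]
```

View pics/w22.png

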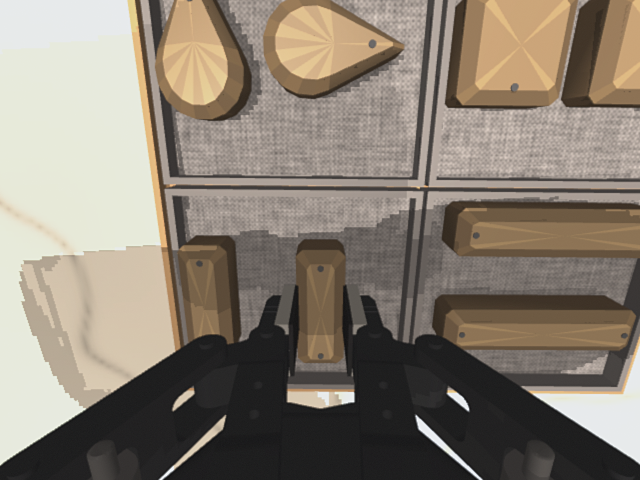

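```bash
python3 -m handwheel '[[0,0,0,0,0,-1,0.9],[0,0,0,0,0,-2,0.9],[0,0,0,0,0,-2.5,0.9],[0,0,0,0,0,-2.5,0.9]]'
python3 -m handwheel '[[0,0,0,0,0,-0.5,0.9],[0,0,0,0,0,-0.8,0.9],[0,0,0,0,0,-0.8,0.9]]'
```

```text
time_s: 26.5
position: [0.4575, -0.1522, 0.0191]
tool_rot: [0.49, -0.509, 0.51, -0.492]
contact_force: [0.2, -0.2, -0.3]
grip_width: 0.0196
time_s: 26.8
position: [0.4575, -0.1523, 0.0183]
tool_rot: [0.49, -0.509, 0.51, -0.492]
contact_force: [0.2, -0.2, -1.4]
grip_width: 0.0199
```

```bash
python3 -m handwheel '[[0,0,0,0,0,-0.5,0.9],[0,0,0,0,0,-0.5,0.9]]'; python3 -m handwheel '[[0,0,0,0,0,-0.5,0.9],[0,0,0,0,0,-0.6,0.9],[0,0,0,0,0,-0.6,0.9]]'
```

```text
time_s: 27.0
position: [0.4576, -0.1523, 0.0178]
tool_rot: [0.49, -0.509, 0.51, -0.492]
contact_force: [0.0, -1.1, 0.8]
grip_width: 0.0203
time_s: 27.3
position: [0.4576, -0.1523, 0.0177]
tool_rot: [0.49, -0.509, 0.51, -0.492]
contact_force: [-2.2, 2.3, 8.4]
grip_width: 0.02
```

Contact at the predicted height; releasing and backing off.

```bash
python3 -m handwheel '[[0,0,0,0,0,0,0.7],[0,0,0,0,0,0,0.65],[0,0,0,0,0,0,0.65],[0,0,0,0,0,0,0.65],[0,0,0,0,0,15,0.65],[0,0,0,0,0,50,0.65],[0,0,0,0,0,90,0.65],[0,0,0,0,0,130,0.6]]'
python3 -m handwheel '[[0,0,0,0,40,10,0.6],[0,0,0,0,80,10,0.6],[0,0,0,0,120,10,0.6],[0,0,0,0,160,10,0.5],[0,0,0,0,200,10,0.5],[0,0,0,0,240,10,0.5],[0,0,0,0,280,10,0.5],[0,0,0,0,320,10,0.5]]'
python3 -m handwheel '[[0,0,0,-10,40,30,0.5],[0,0,0,-20,80,60,0.5],[0,0,0,-30,120,80,0.5],[0,0,0,-40,160,80,0.5],[0,0,0,-50,200,80,0.5],[0,0,0,-60,240,80,0.5],[0,0,0,-70,280,80,0.5],[0,0,0,-70,280,80,0.5]]'
python3 - <<'E'
from h import *
state()
t=r.get_image("top")[:,:,::-1];cv2.imwrite("pics/top1.png",t)
cv2.imwrite("pics/top1c.png",cv2.resize(t[180:310,360:500],None,fx=4,fy=4,interpolation=cv2.INTER_CUBIC))
E
```

```text
time_s: 28.1
position: [0.4571, -0.1523, 0.1489]
tool_rot: [0.49, -0.509, 0.509, -0.491]
contact_force: [1.8, 0.2, -0.2]
grip_width: 0.0343
time_s: 28.9
position: [0.4567, 0.1694, 0.159]
tool_rot: [0.49, -0.509, 0.509, -0.492]
contact_force: [1.7, 0.2, 0.4]
grip_width: 0.0427
time_s: 29.7
position: [0.3855, 0.4532, 0.2378]
tool_rot: [0.491, -0.508, 0.509, -0.492]
contact_force: [-1.1, -0.4, 0.2]
grip_width: 0.0424
t 29.70 pos [385.5 453.2 237.8] jawdir -91.92 yaxis [ 0.002  0.    -1.   ] F [-1.1 -0.4  0.2] w 42.4 q [ 1.2   0.22 -0.16  0.   -1.18  0.34]
```

View pics/top1.png

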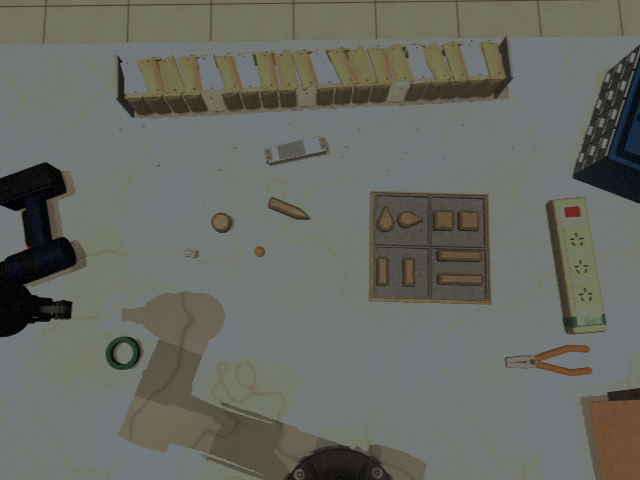

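View pics/top1c.png

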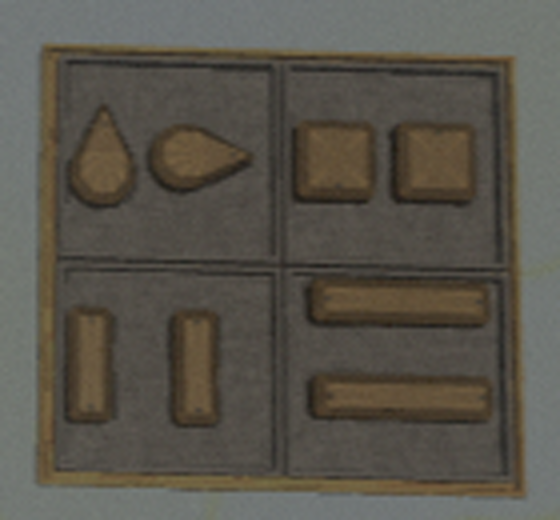

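Run:
```python
from h import *
a=cv2.imread("pics/top0.png").astype(int);b=cv2.imread("pics/top1.png").astype(int)
print(np.abs(a-b)[190:235,205:315].mean())
print(r.finish_job())
```

```text
1.9877441077441078
the job is handed in; nothing more can be done
None
```

All four loose crystals with a bin (drop, square, long bar, short bar) now lie flat in their bins beside the samples. Each was lowered until the force reading showed it touching the floor, and only then released. The job was handed in at about 30 s of the 96 s allowed, with the arm clear of everything.

- **Final check:** the last top picture shows one loose crystal next to the sample in every bin, clear of the walls. The pointed bar and the round one are at the same pixel positions as in the first picture.
- **Drop's direction:** it lies across the bin with its tip toward −y, turned a quarter turn from its sample. That left the fingers room between the sample and the walls.
- **Disagreements:** the top and wrist cameras differed by 2–5 mm, so I used values between them and corrected by eye up close.
- **Touching the table:** while closing on the drop and the short bar, the fingertips appeared to touch the table lightly (6–7 N). The highest force reading I took was about 8 N, against the 40 N limit.

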